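# Mount a badge case on a table easel

### The arm

A 6-joint arm with a two-finger parallel gripper is mounted at the origin on the work surface. World frame = base frame: x ahead of the robot, y to its left, z up, the work surface at z = 0. Lengths are in mm, angles in degrees, forces in N, time in s.
With the tool pointing down it reaches from about 300 to 850 mm from the base axis. Payload 4.2 kg.
Tool frame: the origin (TCP) lies between the finger pads; the fingertips stand 11 mm ahead of it and the grasp point (between the pads) lies 8 mm behind it (env.tips_ahead is the distance from the TCP to the fingertips, in mm); z points along the fingers, y is the line along which they close (so a half turn about z gives the same grasp; the last joint's range is limited). The gripper opens to 91 mm and grips with 3 to 60 N. Pads are 32 mm wide; open, the fingers measure 118 mm over their backs; the gripper's body (76 mm by 178 mm) begins 60 mm behind the grasp point.
Start: joints at [-72.307, 18.312, 89.639, -0, 72.044, -1.146], TCP at [185.676, -544.215, 196.376] pointing down, gripper open.
Joint ranges: [-177.97, 177.97], [-48.28, 115.42], [12.27, 149.76], [-77.06, 257.06], [2.81, 150.46], [-146.56, 146.56]. Speed limits (degrees/s): [147.25, 147.25, 180, 180, 180, 180].

### API

Orientations are given as [roll, pitch, yaw] about the fixed x, y, z axes, in that order (R = Rz(yaw) Ry(pitch) Rx(roll)).
In Python, from workcell import env, cams gives the robot as it stands.
- The arm moves only by the tool step_arm, never from a script. Its arguments are lists of equal length, an entry for each row: "linear": the shift along the tool's x, y, z in units of 30 cm (1.0 is 30 cm), a list of three; "turn": the turn about the tool's z in units of 360 degrees (1.0 is 360 degrees). In form: {"linear": [[tx, ty, tz], ...], "turn": [turn, ...]}. A call has 1 to 20 rows; each row is the pose to reach, as a shift and turn from the pose commanded when the call began, along the tool's axes at that moment, turning the shorter way round; what a row does not reach only later rows make up. A row lasts 1/8 s, in which the tool goes at most 62.5 mm and 10.7 degrees, less where a joint would pass 70% of its speed; a pose out of reach is approached as far as the arm can. A call with a number of a shift or a turn outside -1 to 1 is refused whole. A call with a gripper value outside its range is refused whole. "fingers" is the closure, from -1 (fully open) to 1 (shut), so that 0 is half open, set as the call begins (left out, the last holds). The fingers move at their own pace and stop on an object; "force" is the grip in N (left out, the last holds). Time passes only in rows, so rows that repeat a pose let the fingers close. It gives the time, the measured TCP pose, the force, the opening and the grip force at its end, in the units of the state.
- env.state(): the state, without advancing time (a new reading comes with each control period).
- cams.grab_frame(name): name is "side" or "top"; returns a dict with "color" (420x560x3 uint8, blue, green, red), "fx", "fy", "cx", "cy" (pixels), "dist" ([k1, k2, p1, p2, k3] as OpenCV has them; the pictures are not rectified), "extrinsics" (4x4, takes a point from camera to world coordinates). Camera axes: x right, y down, z forward; pixel columns grow to the right and rows downward; lengths in mm; the calibration is good to about 2 mm. A picture is of the moment at which its call begins. There is no depth.
- env.job_done(): hands the job in; it is judged then, once.
The state is a dict: "time_s": time; "qpos": joint angles; "qvel": joint speeds; "effort": joint torques, N m; "ee_pos": TCP position; "ee_rot": TCP orientation; "force": force on the tool from outside, world axes, zero at the start; "torque": the same for the moment, N m; "gripper_width": finger opening in mm; "gripper_force": force on a finger pad.
Only numpy, scipy, OpenCV 4.12 (cv2) and the standard library are available. Lean on these libraries where they do the work, as an engineer would, in place of code of your own. Each camera call takes 0.05 s, during which the arm holds its last target. There are 200 camera calls.

### The job

Stand the badge case with the red felt on the raked table easel, glass side out: bottom end fully down on the ledge, lying flat and square in the middle of the board. Slide the top clip down until its pad meets the case, and clamp the case firmly by turning the clip's red wing knob clockwise as far as it goes, without crushing the case. Leave everything else on the table where it is.

Things in the scene. Friction and masses are not known exactly. Their poses are not given: they have to be found in the camera images.
- easel: wooden table easel, fixed, with the raked board; origin: middle of its foot on the table. The dark ledge across the foot of the board (200 mm wide, 10 mm thick, standing 22 mm out of the board) was set by hand on the track and clamped hard: its upper face is at board x = 0 to 12 mm, different each time and not measured, so feel for it
- board: the easel's wooden board, raked 30 degrees from horizontal, 220 mm wide, 340 mm up the slope (x -35 to 305 mm), black felt, flush aluminium track up its middle. Origin: on its surface, mid-width, 35 mm above the table, at the lowest setting of the ledge's upper face. x up the slope, y across, z out of the surface. A case on it has its back at z = 0
- case_red: badge case to be displayed: flat dark wooden frame, 150 mm long (x) by 62 mm wide (y) by 18 mm thick (z), red felt with badges under a clear cover, 0.18 to 0.35 kg. Origin: centre of its back, which lies on the table; z points out of the cover. Either short end may be the bottom
- case_green: a second badge case of the same size with green felt, to be left where it is
- clip (a joint): slide of the aluminium top clip on the board's track, m: 0 at the top (starts 0.005 to 0.03), grows to 0.12 down the slope. It is stiff: needs about 10 N to move, and stays where it is left; a pad pressed harder than that pushes it back up. The relaxed pad's face is at board x = 225 mm - this value - 2 mm per rad of the knob
- clip_lip (a point): middle of the lower edge of the clip's steel lip, which passes over the case's front: 56 mm wide, underside 22 mm above the board, reaching 10 mm down the slope beyond the pad's face at knob 0. The clip's top is 26 mm above the board
- pad: sprung rubber pad under the lip, meets the case's upper end: 40 mm wide, 3 to 16 mm above the board. Origin: middle of its face, at the board's surface, axes as the board's. It gives 5 mm, 3 N per mm. The knob's cam drives it 3 mm out, so bring it to touch (or a light squeeze) before clamping. Under 5 N is slack; above 25 N the case cracks
- knob (a joint): turn of the red wing knob on the clip, rad: starts open (0 to 0.3), grows clockwise seen from above, ends at 1.5. A cam under it drives the pad down the slope, 2 mm per rad. Takes about 0.1 N m and stays where left
- knob_grip (a point): on the knob's axis, which stands square to the board, 46 mm above it and at board x = 262 mm - clip value. The wing is 46 mm long, 12 mm thick and spans 32 to 56 mm above the board, over a round skirt 36 mm wide. Own y: along the wing; z: out of the board. At joint 0 the wing lies across the board
- mug: clear glass mug 76 mm across, 115 mm tall, bystander
- tumbler: clear glass 68 mm across, 125 mm tall, bystander
- bottle: amber bottle, 200 mm tall, bystander
- coasters: round stack of cork coasters, 94 mm across, 30 mm tall, bystander
- tin: blue tin 80 mm across, 60 mm tall, bystander
- opener: steel bottle opener with a wooden grip lying flat, 120 mm long, bystander
Things that resemble listed ones, but are neither listed nor needed, are in the scene too. Leave any blue or yellow look-alike of the case_red alone.

How it is judged (in metres and radians):
At the end, for the whole second after the job is handed in: red case flat on the board on its ledge (back within 3 mm; its middle 72 to 89 mm up the board), within 12 mm of the board's middle and 4 degrees of square, cover out, at rest; the pad presses on it with over 5 N; knob past 1.25 rad (x of case_red in the frame of board between 0.072 and 0.089 m and y of case_red in the frame of board between -0.012 and 0.012 m and z of case_red in the frame of board between -0.003 and 0.003 m and angle between the x axis of case_red and the x axis of board, either way round below 0.07 rad and angle between case_red's own z axis and vertical below 0.7 rad and contact force between pad and case_red above 5 N and value of joint knob above 1.25 rad and linear speed of case_red below 0.01 m/s); the robot touches nothing.
It fails at once if the pad presses on the case with more than 25 N (contact force between pad and case_red above 25 N).
It fails at once if another thing on the table is pushed more than 30 mm (distance of any of case_green, mug, tumbler, bottle, coasters, tin, opener from where it was at the start of the episode above 0.03 m).
It also fails if it takes over 53 s, if anything falls off the work surface, if the arm or the gripper's body presses on something with over 40 N, if the wrist force passes 120 N, or if a joint passes its speed limit or range.

## Working session

There is one attempt and no reset: what is moved stays moved. The work goes in short steps, Python scripts to look and compute and a tool call to move; the robot and the scene stay as the last step left them, time stands still between calls to the robot, and variables do not carry over. Pictures are saved under pics/ and viewed, at most 10 in all, crops included, and the job is handed in when it is done.

Besides the shell and the picture viewer there is one more tool, called after "Call:" as name(argument=value, ...), one argument or row to a line, values as JSON. step_arm: Moves the arm, as the interface text tells. Its arguments: {"type":"object","properties":{"linear":{"type":"array"},"turn":{"type":"array"},"fingers":{"type":"number"},"force":{"type":"number"}},"required":["linear","turn"]}

```bash
mkdir -p pics; ls; python3 - <<'E'
from workcell import env, cams
import cv2,numpy as np
for n in("top","side"):
    f=cams.grab_frame(n); cv2.imwrite(f"pics/{n}0.png",cv2.resize(f["color"],(784,588),interpolation=cv2.INTER_CUBIC)); np.save(f"pics/{n}0.npy",f,allow_pickle=True)
    print(n,f["fx"],f["fy"],f["cx"],f["cy"],f["dist"]);print(np.round(f["extrinsics"],3).tolist())
print(env.state(),env.tips_ahead)
E
```

```text
pics
top 539.627914680441 539.627914680441 278.61391514846144 210.5427883783267 [-0.20549627  0.          0.          0.          0.        ]
[[0.011, -0.979, 0.205, 125.63], [-1.0, -0.011, -0.001, 4.451], [0.004, -0.205, -0.979, 2057.862], [0.0, 0.0, 0.0, 1.0]]
side 446.9603315454333 446.9603315454333 278.7365208670583 210.7618237214505 [-0.0420262  0.         0.         0.         0.       ]
[[0.982, -0.12, 0.148, 317.014], [-0.19, -0.613, 0.767, -1107.187], [-0.002, -0.781, -0.625, 1028.708], [0.0, 0.0, 0.0, 1.0]]
{'time_s': 0.1, 'qpos': array([-7.23093350e+01,  1.83463842e+01,  8.97005126e+01, -1.19288754e-03,
        7.20470402e+01, -1.14401006e+00]), 'qvel': array([ 0.04296547,  0.03675997, -0.23202563, -0.00774781,  0.06638112,
        0.06935963]), 'effort': array([-4.63001652e-04, -4.13333380e+01, -2.32509470e+01,  7.26951356e-02,
        4.21070913e-02, -3.59753017e-05]), 'ee_pos': array([ 185.4891903 , -543.72042195,  195.61295937]), 'ee_rot': array([-1.79906059e+02, -7.41514567e-04,  1.88350431e+01]), 'force': array([ 0.0137901 , -0.53598236, -0.39271356]), 'torque': array([-0.03507627,  0.03049562,  0.01190633]), 'gripper_force': 0.0, 'gripper_width': 91.14916284280883} 11.0
```

View pics/top0.png

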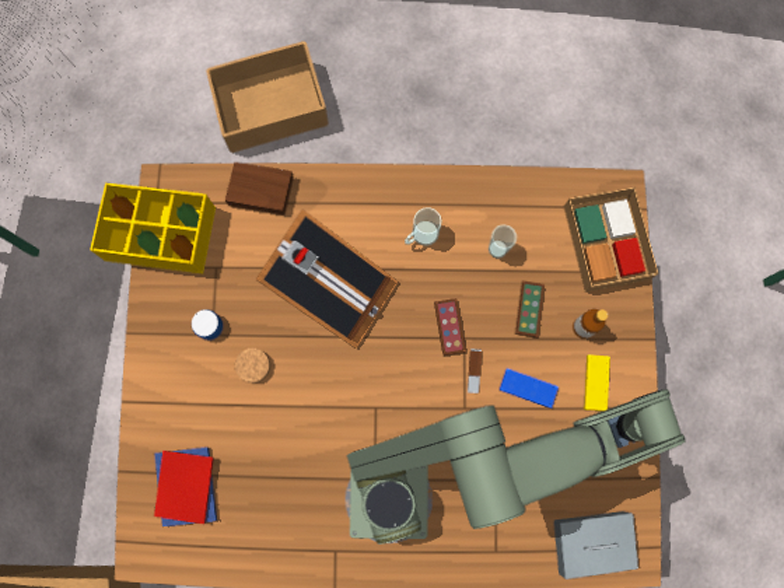

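View pics/side0.png

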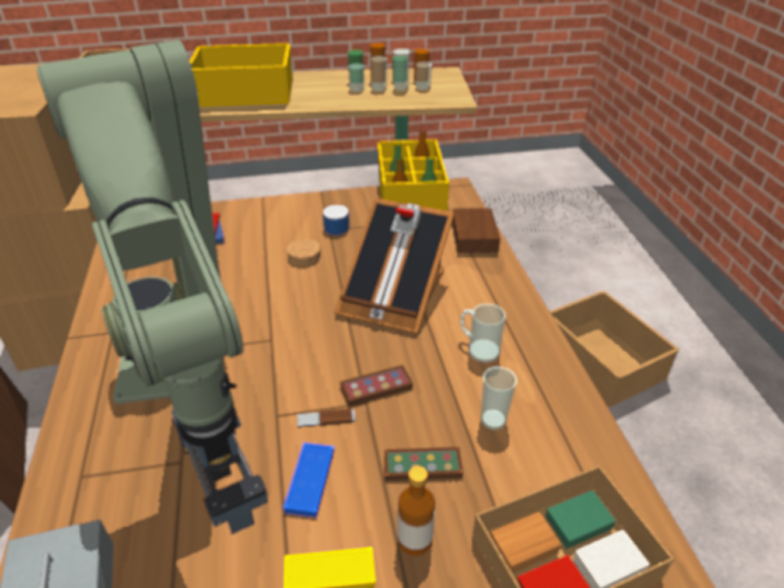

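The top view shows the maroon-felt case at about (450,327), green at (530,308), and the easel centred at (328,280) with its low end to the lower right. The opener sits at (475,370), near the red case. I'll enlarge crops of the easel and case.

```bash
python3 - <<'E'
import cv2,numpy as np
def crop(n,x0,y0,w,h,s):
    f=np.load(f"pics/{n}0.npy",allow_pickle=True).item()["color"]
    c=cv2.resize(f[y0:y0+h,x0:x0+w],None,fx=s,fy=s,interpolation=cv2.INTER_CUBIC)
    for i in range(0,w,10): cv2.putText(c,str(x0+i),(i*s,8),0,.3,(0,255,255),1); cv2.line(c,(i*s,10),(i*s,14),(0,255,255),1)
    for i in range(0,h,10): cv2.putText(c,str(y0+i),(0,i*s+4),0,.3,(0,255,255),1)
    return c
# pixel px centre at (px+.5)*s in crop
cv2.imwrite("pics/ctop.png",crop("top",180,148,160,110,5))
cv2.imwrite("pics/cside.png",crop("side",210,138,133,155,6)[:,:][: 930,:798][:600])
E
python3 -c "
import cv2;print(cv2.imread('pics/cside.png').shape)"
```

```text
(600, 798, 3)
```

View pics/ctop.png

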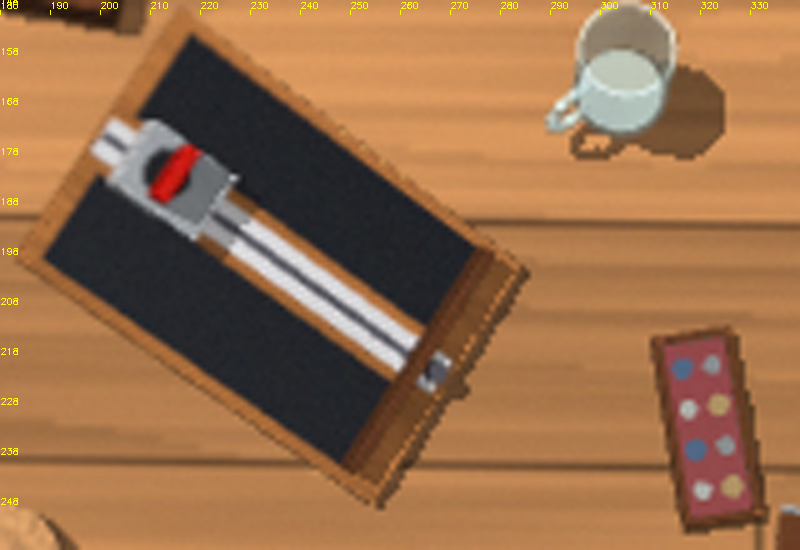

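View pics/cside.png

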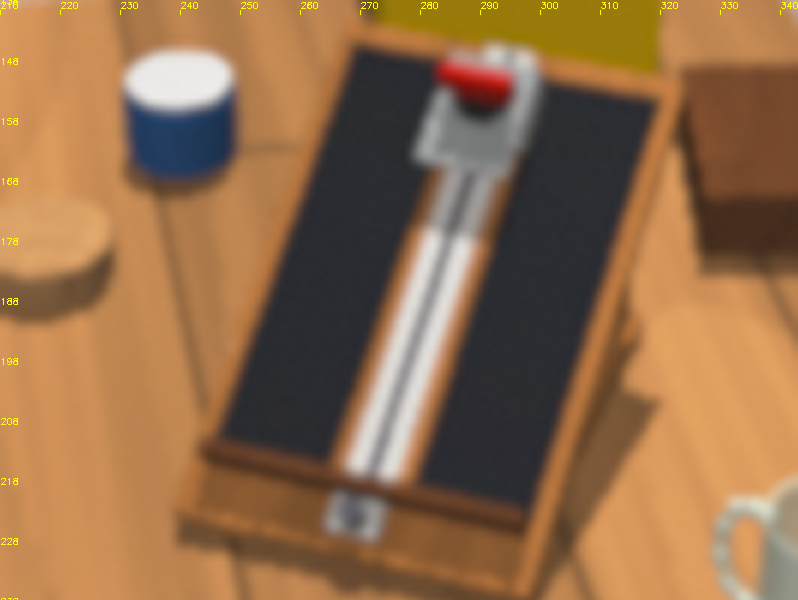

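```bash
cat > h.py <<'E'
import cv2,numpy as np
from scipy.optimize import least_squares
F={n:np.load(f"pics/{n}0.npy",allow_pickle=True).item() for n in("top","side")}
def proj(n,P,f=None):
    f=f or F[n]; E=np.linalg.inv(f["extrinsics"]); K=np.array([[f["fx"],0,f["cx"]],[0,f["fy"],f["cy"]],[0,0,1.]])
    return cv2.projectPoints(np.atleast_2d(P).astype(float),cv2.Rodrigues(E[:3,:3])[0],E[:3,3],K,np.array(f["dist"]))[0][:,0]
c30,s30=np.cos(np.pi/6),.5
def board(P,q):
    P=np.atleast_2d(P); c,s=np.cos(q[2]),np.sin(q[2])
    h=P[:,0]*c30-P[:,2]*s30; z=35+P[:,0]*s30+P[:,2]*c30
    return np.c_[q[0]+c*h-s*P[:,1],q[1]+s*h+c*P[:,1],z]
def flat(P,q):
    P=np.atleast_2d(P); c,s=np.cos(q[2]),np.sin(q[2])
    return np.c_[q[0]+c*P[:,0]-s*P[:,1],q[1]+s*P[:,0]+c*P[:,1],P[:,2]]
tp=lambda L:np.array(L)/5+[180,148]-.5
sp=lambda L:np.array(L)/6+[210,138]-.5
E
python3 - <<'E'
from h import *
C=np.array([[305,110,0],[305,-110,0],[-35,110,0],[-35,-110,0]])
T=tp([(22,262),(185,12),(378,505),(528,268)]); S=sp([(355,28),(680,82),(180,512),(525,597)])
r=least_squares(lambda q:np.r_[(proj("top",board(C,q))-T).ravel(),(proj("side",board(C,q))-S).ravel()],[450,50,1])
q=r.x; print("board",q[:2],np.degrees(q[2])); print(np.round(r.fun.reshape(-1,2),2))
W=tp([(652,340),(732,328),(767,515),(688,530)])
Q=np.array([[75,31,18],[75,-31,18],[-75,-31,18],[-75,31,18]])
r2=least_squares(lambda q:(proj("top",flat(Q,q))-W).ravel(),[450,-100,0.1]); print("case",r2.x[:2],np.degrees(r2.x[2])); print(np.round(r2.fun,2))
# clip value & knob from wing ends: unknown clip k, knob a
def wing(k,a):
    u=np.array([np.sin(a),np.cos(a),0]); return np.array([[262-k,0,56]])+np.array([[23],[-23]])*u
WT=tp([(158,195),(195,150)]);WS=sp([(438,70),(513,88)])
r3=least_squares(lambda p:np.r_[(proj("top",board(wing(p[0],p[1]),q))-WT).ravel(),(proj("side",board(wing(p[0],p[1]),q))-WS).ravel()],[15,.1]);print("clip,knob",r3.x,np.round(r3.fun,2))
# side check of the case & ledge
print(proj("side",flat(Q,r2.x))*1.4+.2)
for x in(0,6,12): print(x,(proj("top",board([[x,80,22],[x,-80,22]],q))-[180,148]+.5)*5,(proj("side",board([[x,80,22],[x,-80,22]],q))-[210,138]+.5)*6)
E
```

```text
board [512.84477796  60.25972861] 59.180786954904875
[[-0.62 -0.25]
 [ 0.03 -0.42]
 [-0.21  0.44]
 [-0.22 -0.17]
 [-1.26 -1.07]
 [ 1.4   0.24]
 [-1.38  0.78]
 [ 1.01  0.88]]
case [ 467.03640557 -163.49350442] 10.32084953608769
[ 0.1  -0.03 -0.15 -0.28  0.09  0.27 -0.04  0.03]
clip,knob [6.06166004 0.08409601] [ 0.55  0.97  0.99 -0.1   0.77 -0.91  0.25 -0.71]
[[402.73882992 364.56263944]
 [413.37281181 383.19536414]
 [348.59870271 401.98825299]
 [339.74258938 382.17885125]]
0 [[374.27998518 453.56442339]
 [485.45606341 276.30751236]] [[229.26195174 459.27587251]
 [492.37988467 519.96173685]]
6 [[368.24363569 449.36866487]
 [479.62650072 271.96065765]] [[232.53850278 449.90127979]
 [495.41251191 510.24292143]]
12 [[362.19350407 445.16264281]
 [473.78353827 267.60390531]] [[235.80711457 440.54999164]
 [498.43726764 500.54893745]]
```

```bash
cat >> h.py <<'E'
Q=np.array([512.8,60.3,np.radians(59.2)])
def go(tgt,yaw,p=None,y0=None):
    from workcell import env
    s=env.state()
    p=s["ee_pos"] if p is None else np.array(p); y0=s["ee_rot"][2] if y0 is None else y0
    a=np.radians(y0); d=np.array(tgt)-p
    L=np.array([d[0]*np.cos(a)+d[1]*np.sin(a),d[0]*np.sin(a)-d[1]*np.cos(a),-d[2]])/300
    print(np.round(L,4).tolist(),round(((y0-yaw+180)%360-180)/360,4))
E
echo
```

Call:
step_arm(
  linear=[
    [0.98,-0.68,0.2],
    [0.98,-0.68,0.2],
    [0.98,-0.68,0.2],
    [0.98,-0.68,0.2],
    [0.98,-0.68,0.2],
    [0.98,-0.68,0.2],
    [0.98,-0.68,0.2],
  ],
  turn=[0.0237,0.0237,0.0237,0.0237,0.0237,0.0237,0.0237],
  fingers=-1,
  force=20,
)

```text
time_s: 0.98
ee_pos: [398.8, -253.4, 135.5]
ee_rot: [-179.9, 0.1, 10.6]
force: [1.2, -1.1, -0.9]
gripper_width: 91.4
gripper_force: 0.0
```

Call:
step_arm(
  linear=[
    [0.281,-0.263,0.1],
    [0.281,-0.263,0.1],
    [0.281,-0.263,0.1],
    [0.281,-0.263,0.2],
    [0.281,-0.263,0.2],
  ],
  turn=[0,0,0,0,0],
)

```text
time_s: 1.6
ee_pos: [464.5, -164.3, 75.1]
ee_rot: [-179.9, 0.2, 10.2]
force: [-0.7, 1.2, -0.0]
gripper_width: 91.2
gripper_force: 0.0
```

```bash
python3 - <<'E'
from workcell import env, cams
from h import *
out=[]
for n,P in(("top",(467,-163,20)),("side",(467,-163,20))):
    f=cams.grab_frame(n); u=proj(n,[P],f)[0].astype(int); c=f["color"][u[1]-40:u[1]+40,u[0]-33:u[0]+33]
    out.append(cv2.resize(c,(396,480),interpolation=cv2.INTER_CUBIC)); print(u)
cv2.imwrite("pics/g1.png",np.hstack(out))
print(env.state()["ee_pos"],env.state()["ee_rot"])
E
```

```text
[321 232]
[268 272]
[ 466.61037562 -164.79936928   76.97108294] [ 1.79966680e+02 -8.48038103e-03  1.02175670e+01]
```

View pics/g1.png

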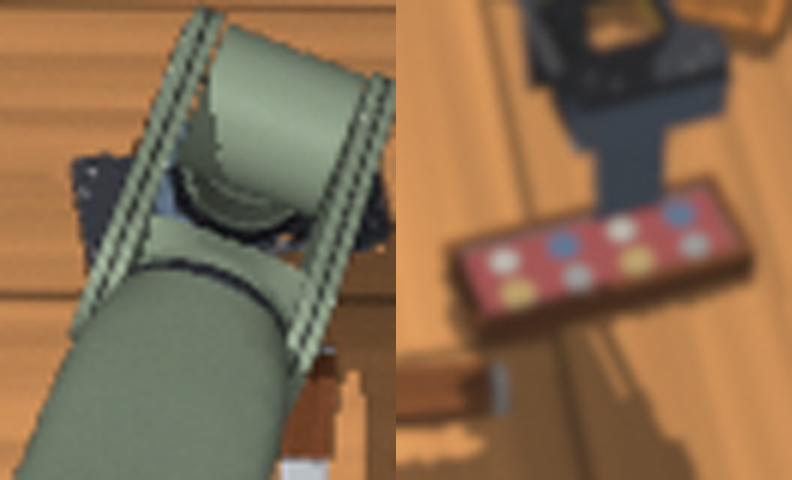

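```bash
python3 - <<'E'
from h import *
a=np.radians(10.2)
for o in(45,59): 
  for z in (64,66):
    for s in (-16,16): print(o,z,s,(proj("side",[[466.6+o*np.sin(a)+s*np.cos(a),-164.8-o*np.cos(a)+s*np.sin(a),z]])[0]-[235,232]+.5)*6+[396,0])
print((proj("side",flat([[75,31,18],[75,-31,18],[-75,-31,18],[-75,31,18]],[467,-163.5,np.radians(10.3)]))-[235,232]+.5)*6+[396,0])
E
```

```text
45 64 -16 [600.93172115 258.73917371]
45 64 16 [661.95416397 241.40471349]
45 66 -16 [600.86584838 255.91282816]
45 66 16 [661.94736469 238.58052845]
59 64 -16 [610.88782869 278.50790859]
59 64 16 [672.31315789 260.90468797]
59 66 -16 [610.83111581 275.67914672]
59 66 16 [672.31633725 258.07784144]
[[714.14084711 172.60064263]
 [759.67462511 252.46999804]
 [482.02787341 332.93749889]
 [444.11866311 248.02917253]]
```

```bash
python3 - <<'E'
from workcell import env, cams
from h import *
f=cams.grab_frame("side")["color"].astype(int); d=np.abs(f-F["side"]["color"].astype(int)).sum(2)
for r in range(250,292): print(r,"".join("#" if v>60 else "+" if v>25 else "." for v in d[r,240:300]))
print(f[255:285,270].tolist())
E
```

```text
250 ....................+#############################+.........
251 .....................############################+..........
252 .....................+########################++............
253 ......................####################++................
254 ......................+##################+..................
255 .......................+#################+..................
256 ........................#################...................
257 ........................+################...................
258 ..........................++#############...................
259 ...........................+#############...................
260 ...........................+#############...................
261 ...........................+############+...................
262 ............................############+...................
263 ............................############+...................
264 ............................###########+....................
265 ............................###########+....................
266 ............................+######++++.................
[... 1372 characters left out ...]
8 .....##+...........+++##########............................
289 .....+++........++##############+...........................
290 ............+++##################...........................
291 ..........+######################+..........................
[[74, 67, 59], [74, 66, 58], [74, 66, 59], [73, 66, 59], [73, 65, 59], [73, 66, 59], [73, 65, 58], [73, 66, 60], [73, 66, 60], [72, 65, 59], [72, 65, 59], [72, 64, 59], [78, 73, 81], [101, 102, 125], [126, 130, 159], [134, 141, 174], [121, 127, 172], [100, 104, 167], [87, 90, 164], [85, 87, 164], [85, 88, 164], [85, 87, 164], [81, 85, 160], [69, 78, 142], [52, 64, 111], [36, 50, 82], [30, 44, 69], [31, 45, 69], [34, 51, 76], [42, 65, 93]]
```

```bash
python3 - <<'E'
from workcell import env, cams
from h import *
f=cams.grab_frame("side"); s=env.state(); print(s["ee_pos"],s["ee_rot"],s["qpos"])
a=np.radians(s["ee_rot"][2]); p=s["ee_pos"]
X=np.array([np.cos(a),np.sin(a),0]);Y=np.array([np.sin(a),-np.cos(a),0]);Z=np.array([0,0,-1.])
for n in("top","side"):
  f=cams.grab_frame(n)
  for x,y,z in [(-16,45,11),(16,45,11),(-16,59,11),(16,59,11),(-38,89,-68),(38,89,-68),(-38,-89,-68),(38,-89,-68)]:
    print(n,(x,y,z),np.round(proj(n,[p+x*X+y*Y+z*Z],f)[0],1))
  c=f["color"]; 
  c=c[170:290,215:335] if n=="side" else c[165:285,260:380]
  cv2.imwrite(f"pics/b{n}.png",cv2.resize(c,(400,400),interpolation=cv2.INTER_CUBIC))
cv2.imwrite("pics/b.png",np.hstack([cv2.imread("pics/btop.png"),cv2.imread("pics/bside.png")]))
print(np.abs(F["side"]["extrinsics"]-cams.grab_frame("side")["extrinsics"]).max())
E
```

```text
[ 467.29282653 -164.66295659   77.50844909] [ 1.79924287e+02 -9.86395707e-02  1.02340827e+01] [-2.07311564e+01  1.75955432e+01  1.09867513e+02 -1.78825206e-02
  5.24134084e+01  5.90457184e+01]
top (-16, 45, 11) [335.4 233. ]
top (16, 45, 11) [333.8 224.7]
top (-16, 59, 11) [339.  232.4]
top (16, 59, 11) [337.4 224.1]
top (-38, 89, -68) [350.7 233.3]
top (38, 89, -68) [346.7 212.9]
top (-38, -89, -68) [302.2 241.5]
top (38, -89, -68) [298.5 221. ]
side (-16, 45, 11) [268.9 274. ]
side (16, 45, 11) [279.1 271.1]
side (-16, 59, 11) [270.5 277.3]
side (16, 59, 11) [280.8 274.3]
side (-38, 89, -68) [266.4 267.1]
side (38, 89, -68) [292.1 260. ]
side (-38, -89, -68) [246.3 227.5]
side (38, -89, -68) [269.9 221.6]
0.0
```

View pics/b.png

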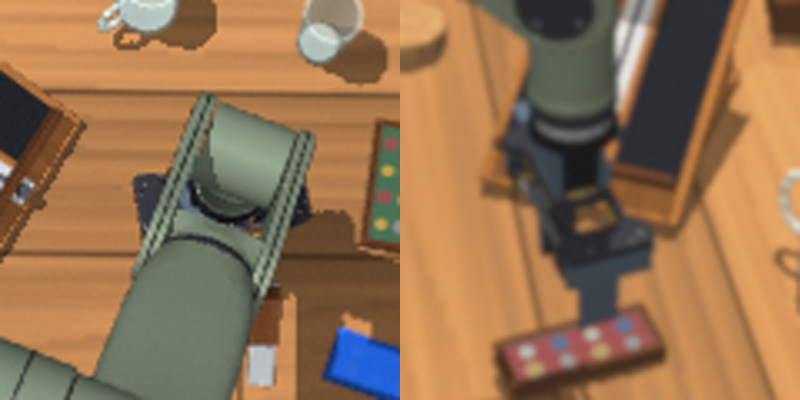

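The arm looks about 7 px (roughly 25 mm) higher in the side view than predicted. I'll go lower carefully and compare again.

Call:
step_arm(
  linear=[
    [0,0,0.1],
    [0,0,0.165],
    [0,0,0.165],
    [0,0,0.165],
  ],
  turn=[0,0,0,0],
)

```text
time_s: 2.45
ee_pos: [467.6, -163.8, 27.7]
ee_rot: [179.9, -0.1, 10.3]
force: [0.1, -0.1, 0.7]
gripper_width: 91.0
gripper_force: 0.0
```

```bash
cat >> h.py <<'E'
def mask(n,pts=[],R=(250,292),C=(240,300)):
    from workcell import env,cams
    f=cams.grab_frame(n); s=env.state(); d=np.abs(f["color"].astype(int)-F[n]["color"].astype(int)).sum(2)
    for r in range(*R): print(r,"".join("#" if v>60 else "+" if v>25 else "." for v in d[r,C[0]:C[1]]))
    a=np.radians(s["ee_rot"][2]); M=np.array([[np.cos(a),np.sin(a),0],[np.sin(a),-np.cos(a),0],[0,0,-1]])
    for q in pts: print(q,np.round(proj(n,[s["ee_pos"]+np.array(q)@M],f)[0],1))
    print(s["ee_pos"],s["force"])
E
python3 - <<'E'
from h import *
mask("side",[(-16,45,11),(16,45,11),(-38,89,-68)],(258,292))
E
```

```text
258 ..................+################################+........
259 ....................+##############################+........
260 .....................##############################.........
261 .....................##############################.........
262 .....................+############################+.........
263 ......................########################++#+..........
264 ......................#####################++++.............
265 .......................###################++................
266 .......................##################+..................
267 .......................+#################+..................
268 ...................+++.+++###############...................
269 ................++++.....+++#############...................
270 ............+++.............+############...................
271 ........++++................+###########+...................
272 .....++++...................+###########+...................
273 .....+......................+###########+...................
274 ............+...............+###########+...............
[... 575 characters left out ...]
..............
284 .............+++++..............++..........................
285 ............+++..............+++##+.........................
286 .........................++++##+###.........................
287 .......................+########+##+........................
288 ...................+++##########+###........................
289 ................++###############+##+.......................
290 ............+++##################+###+......................
291 ..........+###########################+.....................
(-16, 45, 11) [269.3 285.2]
(16, 45, 11) [279.2 282.3]
(-38, 89, -68) [266.9 279.3]
[ 467.76564176 -163.86488284   27.86712433] [-0.85685401  0.65740897 -0.00638963]
```

Call:
step_arm(
  linear=[
    [0,0,0],
    [0,0,0],
    [0,0,0],
  ],
  turn=[0,0,0],
  fingers=-0.5,
)

```text
time_s: 2.88
ee_pos: [467.0, -163.6, 27.1]
ee_rot: [180.0, -0.0, 10.3]
force: [1.0, 0.0, -0.7]
gripper_width: 68.7
gripper_force: 0.0
```

```bash
python3 - <<'E'
from h import *
mask("side",[(-16,34,11),(16,34,11),(-38,89,-68)],(264,288))
E
```

```text
264 ......................+######################++.............
265 ........................##################++................
266 ........................################+...................
267 .......................++##############+....................
268 ...................+++..++#############+....................
269 ................++++.....+#############.....................
270 ............++++..........+############.....................
271 ........++++...............+###########.....................
272 .....++++..................+###########.....................
273 .....+.....................+###########.....................
274 ...........................+##########+.....................
275 ............++.............+#########+......................
276 ...........................+######++........................
277 ...........................+#++++...........................
278 ............................++..++..........................
279 ............................++.+++..........................
280 ..........................+++++.+...........................
281 .....................++++++++...............................
282 ..................++++++++..................................
283 ...............+++++++......................................
284 .............+++++..............++..........................
285 ...........++++..............+++##+.........................
286 .........................+++###+###.........................
287 .......................+########+##+........................
(-16, 34, 11) [267.7 282.8]
(16, 34, 11) [277.6 279.9]
(-38, 89, -68) [266.6 279.5]
[ 466.92799811 -163.5403786    27.00371796] [-0.05049022 -0.41800842 -0.08245863]
```

Call:
step_arm(
  linear=[
    [0,0,0.02],
    [0,0,0.033],
    [0,0,0.043],
    [0,0,0.05],
    [0,0,0.05],
  ],
  turn=[0,0,0,0,0],
)

```text
time_s: 3.55
ee_pos: [466.8, -163.5, 11.7]
ee_rot: [-180.0, 0.0, 10.3]
force: [-0.1, 0.5, -0.2]
gripper_width: 68.1
gripper_force: 0.0
```

```bash
python3 - <<'E'
from h import *
mask("side",[(-16,34,11),(16,34,11)],(268,290))
E
```

```text
268 ...................++++++#####################+.............
269 ................++++....+##################++...............
270 ............++++........+##############++...................
271 ........++++............+##############.....................
272 ......++................+##############.....................
273 .........................+#############.....................
274 ..........................+############.....................
275 .............+.............+###########.....................
276 ...........................+###########.....................
277 ...........................+##########+.....................
278 ...........................+#########++.....................
279 ...........................+######+++.......................
280 ..........................++###+++..........................
281 ......................++++++++..............................
282 ...................+++++++..................................
283 ...............+++++++......................................
284 ........++++++++++..............++++........................
285 ........+##++++..............+++####........................
286 .........+++.............++++#######+.......................
287 .......................+#############+......................
288 ...................+++################......................
289 ................++####################+.....................
(-16, 34, 11) [267.8 286.2]
(16, 34, 11) [277.6 283.3]
[ 466.86382951 -163.52056048   11.78845899] [-0.33686986  0.67571447 -0.56765122]
```

Call:
step_arm(
  linear=[
    [0,0,0.005],
    [0,0,0.01],
    [0,0,0.01],
  ],
  turn=[0,0,0],
)

```text
time_s: 3.98
ee_pos: [466.8, -163.5, 8.7]
ee_rot: [-180.0, 0.0, 10.3]
force: [-0.0, -0.5, 0.1]
gripper_width: 68.4
gripper_force: 0.0
```

Call:
step_arm(
  linear=[
    [0,0,0.01],
    [0,0,0.02],
    [0,0,0.02],
  ],
  turn=[0,0,0],
)

```text
time_s: 4.35
ee_pos: [466.6, -163.4, 2.5]
ee_rot: [-180.0, 0.0, 10.3]
force: [0.0, 0.0, 0.4]
gripper_width: 68.5
gripper_force: 0.0
```

```bash
python3 - <<'E'
from h import *
mask("side",[(-16,34,11),(16,34,11)],(270,292))
E
```

```text
270 ............++++.......+#####################+++............
271 ........+++.............##################++................
272 ........................+##############++...................
273 ........................+##############+....................
274 ............+...........+##############.....................
275 ............++...........+#############.....................
276 ..........................+############.....................
277 ...........................+##########+.....................
278 ...........................+##########+.....................
279 ...........................+##########+.....................
280 ..........................++########++......................
281 .....................+++++++#####++++.......................
282 ..................++++++++.++++++...........................
283 ...............+++++++......++..............................
284 ........+++++++++++...............++........................
285 ........+##++++..............+++++##+.......................
286 .........+++.............++++########+......................
287 .......................+##############+.....................
288 ...................+++################+.....................
289 ................++####################+.....................
290 ............+++########################.....................
291 ..........+############################+....................
(-16, 34, 11) [267.8 288.2]
(16, 34, 11) [277.6 285.3]
[ 466.75724183 -163.48161782    2.64870524] [0.28229229 0.36618776 0.138057  ]
```

Call:
step_arm(
  linear=[
    [0,0,0.01],
    [0,0,0.02],
    [0,0,0.02],
  ],
  turn=[0,0,0],
)

```text
time_s: 4.78
ee_pos: [466.6, -163.4, -3.5]
ee_rot: [-180.0, 0.0, 10.3]
force: [-0.2, 0.7, 0.6]
gripper_width: 68.5
gripper_force: 0.0
```

Call:
step_arm(
  linear=[
    [0,0,0.01],
    [0,0,0.01],
  ],
  turn=[0,0],
)

```text
time_s: 5.03
ee_pos: [466.7, -163.4, -6.4]
ee_rot: [-180.0, 0.0, 10.3]
force: [-0.6, -0.2, 0.6]
gripper_width: 68.6
gripper_force: 0.0
```

Call:
step_arm(
  linear=[
    [0,0,0.01],
    [0,0,0.01],
  ],
  turn=[0,0],
)

```text
time_s: 5.28
ee_pos: [466.7, -163.5, -9.4]
ee_rot: [-180.0, 0.0, 10.3]
force: [-0.1, -0.4, 0.2]
gripper_width: 68.5
gripper_force: 0.0
```

```bash
python3 - <<'E'
from h import *
mask("side",[(-16,34,11),(16,34,11)],(274,292))
from workcell import cams
f=cams.grab_frame("side")["color"][245:305,235:313]; cv2.imwrite("pics/g2.png",cv2.resize(f,(780,600),interpolation=cv2.INTER_CUBIC))
E
```

```text
274 ............+...........+####################++.............
275 ............++..........+###############+...................
276 ........................###############+....................
277 ........................+##############.....................
278 .........................#############+.....................
279 .........................+############+.....................
280 .........................++###########++....................
281 .....................+++++++##########+.....................
282 ..................+++++++..+#########++.....................
283 ........++.....++++++......+#####++++.......................
284 ........++++++++++.........+++++##+++.......................
285 .........++++++.............+++#######......................
286 ..........++.............+++##########......................
287 .......................+##############+.....................
288 ...................+++################+.....................
289 ................++#####################.....................
290 ............+++########################+....................
291 ...........+############################....................
(-16, 34, 11) [267.9 290.8]
(16, 34, 11) [277.6 287.9]
[ 466.78399979 -163.47433942   -9.2790536 ] [-0.04954565  0.01057954 -0.22645718]
```

View pics/g2.png

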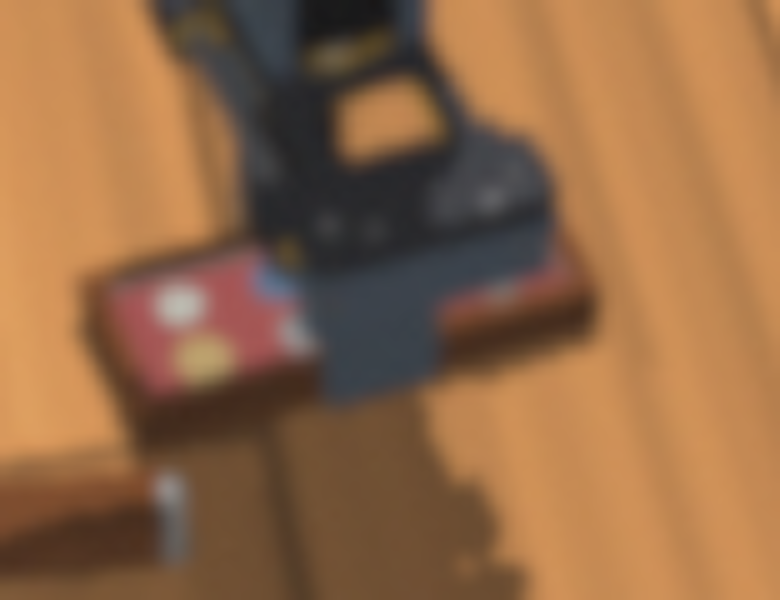

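Call:
step_arm(
  linear=[
    [0,0,0.008],
    [0,0,0.016],
    [0,0,0.016],
  ],
  turn=[0,0,0],
)

```text
time_s: 5.75
ee_pos: [466.7, -163.4, -14.2]
ee_rot: [-180.0, 0.0, 10.3]
force: [0.6, 0.9, 0.2]
gripper_width: 68.2
gripper_force: 0.0
```

Call:
step_arm(
  linear=[
    [0,0,0.008],
    [0,0,0.008],
  ],
  turn=[0,0],
)

```text
time_s: 6.0
ee_pos: [466.7, -163.5, -16.6]
ee_rot: [-180.0, 0.0, 10.3]
force: [-0.5, 0.4, -0.2]
gripper_width: 68.7
gripper_force: 0.0
```

Call:
step_arm(
  linear=[
    [0,0,0.008],
    [0,0,0.008],
  ],
  turn=[0,0],
)

```text
time_s: 6.25
ee_pos: [467.1, -163.6, -17.4]
ee_rot: [180.0, -0.0, 10.3]
force: [-3.3, 1.2, 12.2]
gripper_width: 68.6
gripper_force: 6.5
```

Call:
step_arm(
  linear=[
    [0,0,-0.036],
    [0,0,-0.036],
    [0,0,-0.036],
  ],
  turn=[0,0,0],
)

```text
time_s: 6.62
ee_pos: [466.8, -163.5, -8.1]
ee_rot: [180.0, 0.0, 10.3]
force: [-0.6, 0.6, 0.2]
gripper_width: 68.2
gripper_force: 0.0
```

Call:
step_arm(
  linear=[
    [0,0,0],
    [0,0,0],
    [0,0,0],
    [0,0,0],
  ],
  turn=[0,0,0,0],
  fingers=0,
  force=20,
)

```text
time_s: 7.12
ee_pos: [466.6, -163.4, -8.3]
ee_rot: [-180.0, 0.0, 10.3]
force: [0.3, 0.3, -2.6]
gripper_width: 61.9
gripper_force: 19.9
```

Call:
step_arm(
  linear=[
    [0,0,-0.15],
    [0,0,-0.3],
    [0,0,-0.48],
    [0,0,-0.65],
    [0.09,-0.18,-0.66],
    [0.18,-0.36,-0.66],
    [0.27,-0.54,-0.66],
    [0.36,-0.72,-0.66],
    [0.451,-0.897,-0.66],
    [0.451,-0.897,-0.66],
    [0.451,-0.897,-0.66],
    [0.451,-0.897,-0.66],
  ],
  turn=[0,0,0,0,-0.03,-0.06,-0.09,-0.12,-0.136,-0.136,-0.136,-0.136],
)

```text
time_s: 8.62
ee_pos: [551.4, 124.1, 189.8]
ee_rot: [-180.0, 0.1, 59.2]
force: [0.6, -0.4, -3.9]
gripper_width: 61.5
gripper_force: 19.9
```

```bash
python3 - <<'E'
from workcell import env, cams
from h import *
out=[]
for n,P in(("top",(551,125,150)),("side",(551,125,150))):
    f=cams.grab_frame(n); u=proj(n,[P],f)[0].astype(int); c=f["color"][u[1]-60:u[1]+60,u[0]-50:u[0]+50]
    out.append(cv2.resize(c,(400,480),interpolation=cv2.INTER_CUBIC)); print(u)
cv2.imwrite("pics/g3.png",np.hstack(out))
s=env.state();print(s["ee_pos"],s["ee_rot"],s["force"],s["qpos"])
E
```

```text
[244 203]
[277 182]
[551.62640022 124.17023638 190.12610412] [1.79992432e+02 1.40243680e-02 5.91529727e+01] [ 0.09047862  0.22519663 -2.58411852] [ 1.15300197e+01  1.76815165e+01  9.14916322e+01 -1.63683219e-02
  7.08307141e+01  4.23824213e+01]
```

View pics/g3.png

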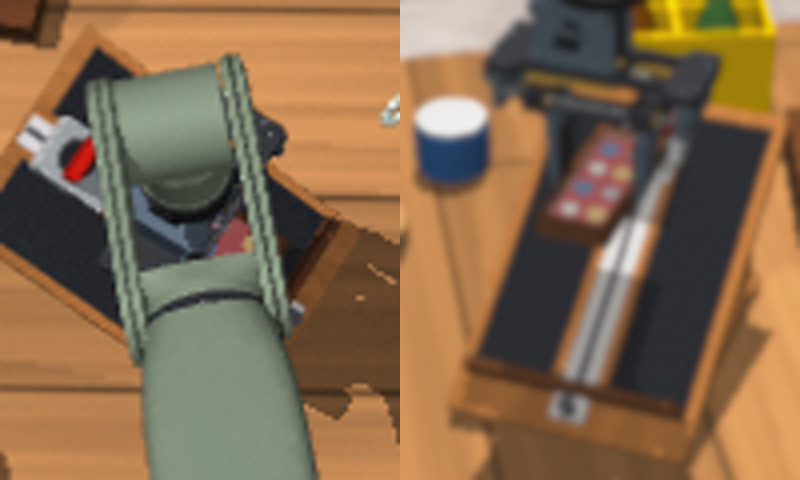

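```bash
python3 - <<'E'
from h import *
for zt in(185,216):
  P=flat([[75,31,zt],[75,-31,zt],[-75,-31,zt],[-75,31,zt],[0,0,zt]],[551.6,124.2,np.radians(59.15)])
  print(zt,(np.round((proj("side",P)-[227,122]+.5)*4+[400,0])).tolist())
r=Q; B=board([[0,0,13]],Q)
M=np.array([551.6,124.2])-Q[:2]; c,s=np.cos(Q[2]),np.sin(Q[2]); print("h,y",M@[c,s],M@[-s,c])
E
```

```text
185 [[602.0, 158.0], [669.0, 171.0], [610.0, 266.0], [539.0, 251.0], [606.0, 209.0]]
216 [[602.0, 127.0], [669.0, 140.0], [610.0, 234.0], [538.0, 219.0], [606.0, 178.0]]
h,y 74.75480057084766 -0.608104935680314
```

Call:
step_arm(
  linear=[
    [0,0,0.12],
    [0,0,0.22],
    [0,0,0.25],
    [0,0,0.275],
    [0,0,0.3],
    [0,0,0.32],
    [0,0,0.335],
    [0,0,0.335],
  ],
  turn=[0,0,0,0,0,0,0,0],
  force=12,
)

```text
time_s: 9.72
ee_pos: [552.4, 126.0, 89.5]
ee_rot: [180.0, -0.1, 59.3]
force: [-0.0, -0.0, -2.8]
gripper_width: 61.7
gripper_force: 12.0
```

Call:
step_arm(
  linear=[
    [0,0,0.015],
    [0,0,0.03],
    [0,0,0.045],
    [0,0,0.045],
  ],
  turn=[0,0,0,0],
)

```text
time_s: 10.22
ee_pos: [551.4, 125.4, 75.4]
ee_rot: [-180.0, 0.1, 59.3]
force: [-0.6, 0.1, -3.5]
gripper_width: 62.0
gripper_force: 12.0
```

```bash
python3 - <<'E'
from workcell import env, cams
from h import *
f=cams.grab_frame("side"); cv2.imwrite("pics/g4.png",cv2.resize(f["color"][135:235,225:345],(792,660),interpolation=cv2.INTER_CUBIC)[:600])
k=lambda P:np.round((proj("side",P)-[225,135]+.5)*6.6).tolist()
print("flat on board x=94",k(board([[169,31,18],[169,-31,18],[19,-31,18],[19,31,18]],Q)))
print("horizontal",k(flat([[75,31,110],[75,-31,110],[-75,-31,110],[-75,31,110]],[551.6,125,np.radians(59.15)])))
E
```

```text
flat on board x=94 [[337.0, 265.0], [446.0, 286.0], [364.0, 540.0], [253.0, 515.0]]
horizontal [[346.0, 290.0], [454.0, 312.0], [360.0, 472.0], [246.0, 447.0]]
```

View pics/g4.png

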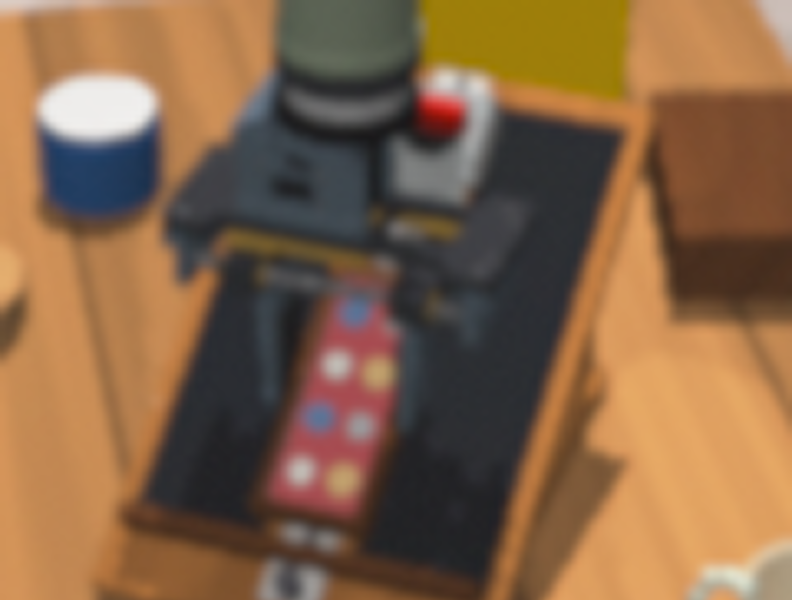

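Call:
step_arm(
  linear=[
    [0,0,0.008],
    [-0.012,0,0.015],
    [-0.023,0,0.021],
    [-0.023,0,0.021],
  ],
  turn=[0,0,0,0],
)

```text
time_s: 10.78
ee_pos: [547.7, 119.1, 69.3]
ee_rot: [-180.0, 0.1, 59.2]
force: [-0.8, 0.3, -3.6]
gripper_width: 61.8
gripper_force: 12.0
```

Call:
step_arm(
  linear=[
    [-0.0087,0,0.005],
    [-0.0087,0,0.005],
  ],
  turn=[0,0],
)

```text
time_s: 11.02
ee_pos: [546.8, 117.1, 68.1]
ee_rot: [-180.0, 0.0, 59.3]
force: [0.0, 0.1, -3.1]
gripper_width: 61.9
gripper_force: 12.0
```

Call:
step_arm(
  linear=[
    [-0.0087,0,0.005],
    [-0.0087,0,0.005],
  ],
  turn=[0,0],
)

```text
time_s: 11.28
ee_pos: [547.1, 116.8, 67.9]
ee_rot: [179.9, -0.3, 59.2]
force: [1.4, 6.2, 1.4]
gripper_width: 62.0
gripper_force: 12.0
```

Call:
step_arm(
  linear=[
    [0,0,0],
    [0,0,0],
    [0,0,-0.03],
    [0,0,-0.2],
    [0,0,-0.4],
    [0,0,-0.5],
    [0,0,-0.5],
    [0,0,-0.5],
  ],
  turn=[0,0,0,0,0,-0.03,-0.06,-0.09],
  fingers=-0.6,
)

```text
time_s: 12.28
ee_pos: [545.8, 114.9, 218.0]
ee_rot: [179.9, 0.0, 91.8]
force: [0.5, -0.4, -0.6]
gripper_width: 73.1
gripper_force: 0.0
```

```bash
python3 - <<'E'
from h import *
from workcell import env,cams
s=env.state(); print(s["ee_pos"],s["ee_rot"],s["force"],s["gripper_width"])
for k in(6,66):
  w=board([[262-k,0,44]],Q)[0]; u=np.array([np.cos(Q[2]),np.sin(Q[2]),0])
  t=w-2.6*u+[0,0,4-17]; print("wing",w,"tcp rep",t); 
  if k==6: go(t+[0,0,60],144.4); go(t,144.4)
f=cams.grab_frame("side"); np.save("pics/s5.npy",f,allow_pickle=True)
d=np.abs(f["color"].astype(int)-F["side"]["color"].astype(int)).sum(2)
for r in range(165,225): print(r,"".join("#" if v>60 else "+" if v>25 else "." for v in d[r,245:305]))
for x in(75,81,84,87): print(x,np.round(proj("side",board([[x+75,31,18],[x+75,-31,18],[x-75,-31,18],[x-75,31,18]],Q)),1).tolist())
E
```

```text
[545.80845744 114.8913929  218.04643725] [1.79891882e+02 1.91533331e-03 9.18447684e+01] [ 0.51590247 -0.39809249 -0.57960066] 73.12566960362528
wing [615.05624195 231.83644171 201.10511777] tcp rep [613.7249305  229.60314598 188.10511777]
[0.3749, 0.2386, -0.1002] -0.146
[0.3749, 0.2386, 0.0998] -0.146
wing [588.44971422 187.20357622 171.10511777] tcp rep [587.11840277 184.97028048 158.10511777]
165 ..................+++.......................................
166 ...................++.......................................
167 ............................................................
168 ............................................................
169 ............................................................
170 ............................................................
171 ............................................................
172 ............................................................
173 ............................................................
174 ............................................................
175 ...............................................
[... 2770 characters left out ...]
..++++######+.........................
219 .............................+++...+++++....................
220 ...................................+++++++..................
221 ...................................+++++++++++++............
222 .......................................++++++++++++.........
223 ............................................++++++++........
224 ................................................++++........
75 [[274.0, 179.3], [290.6, 182.6], [278.1, 221.4], [261.1, 217.5]]
81 [[274.5, 177.8], [291.1, 181.1], [278.6, 219.8], [261.6, 215.9]]
84 [[274.8, 177.0], [291.3, 180.4], [278.8, 219.0], [261.9, 215.1]]
87 [[275.0, 176.3], [291.6, 179.6], [279.1, 218.2], [262.2, 214.4]]
```

Call:
step_arm(
  linear=[
    [0.19,0.12,-0.1],
    [0.375,0.2386,-0.1],
    [0.375,0.2386,-0.1],
    [0.375,0.2386,-0.1],
    [0.375,0.2386,-0.1],
    [0.375,0.2386,-0.1],
    [0.375,0.2386,-0.03],
    [0.375,0.2386,0.03],
    [0.375,0.2386,0.07],
    [0.375,0.2386,0.07],
  ],
  turn=[-0.029,-0.058,-0.087,-0.116,-0.146,-0.146,-0.146,-0.146,-0.146,-0.146],
  fingers=0.43,
)

```text
time_s: 13.58
ee_pos: [613.8, 229.1, 194.9]
ee_rot: [-179.9, -0.1, 143.9]
force: [-0.9, 0.3, 0.6]
gripper_width: 25.8
gripper_force: 0.0
```

```bash
python3 - <<'E'
from h import *
from workcell import env,cams
s=env.state(); print(s["ee_pos"],s["ee_rot"],s["force"],s["gripper_width"])
go([613.7,229.6,188.1],144.4)
f=cams.grab_frame("side"); cv2.imwrite("pics/k1.png",cv2.resize(f["color"][115:190,245:345],(800,600),interpolation=cv2.INTER_CUBIC))
k=lambda P:np.round((proj("side",P)-[245,115]+.5)*8).tolist()
a=np.radians(s["ee_rot"][2]);X=np.array([np.cos(a),np.sin(a),0]);Y=np.array([np.sin(a),-np.cos(a),0])
for o in(-13,13,-26.5,26.5): print(o,k([s["ee_pos"]+o*Y+x*X+[0,0,17] for x in(-16,16)]))
print("wing",k(board([[256-1.9,23,56],[256+1.9,-23,56],[256-1.9,23,32],[256+1.9,-23,32]],Q)))
E
```

```text
[613.83617012 229.11679392 194.93280382] [-1.79909401e+02 -5.48669092e-02  1.43939882e+02] [-0.86310067  0.32472474  0.56184461] 25.832010454087158
[0.0013, 0.001, 0.0228] -0.0013
-13 [[382.0, 300.0], [315.0, 284.0]]
13 [[406.0, 273.0], [340.0, 257.0]]
-26.5 [[369.0, 315.0], [303.0, 299.0]]
26.5 [[418.0, 259.0], [352.0, 243.0]]
wing [[307.0, 277.0], [408.0, 288.0], [316.0, 304.0], [416.0, 315.0]]
```

View pics/k1.png

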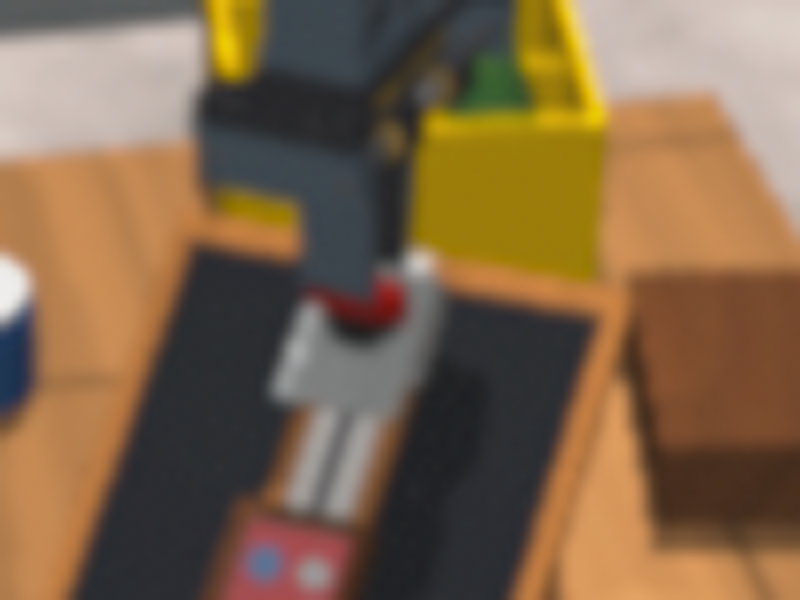

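The downhill finger is just in front of the red wing, with its tip at about (340,290), and the case lies square below at (290,560). Lowering now and pushing the clip down the slope.

Call:
step_arm(
  linear=[
    [0,0,0.015],
    [0,0,0.023],
    [-0.0025,-0.029,0.04],
    [-0.005,-0.0575,0.056],
    [-0.0074,-0.086,0.073],
    [-0.0098,-0.115,0.09],
    [-0.0098,-0.115,0.09],
  ],
  turn=[0,0,0,0,0,0,0],
)

```text
time_s: 14.5
ee_pos: [598.1, 201.5, 170.0]
ee_rot: [179.6, 0.1, 144.0]
force: [2.8, 5.0, 1.6]
gripper_width: 26.0
gripper_force: 3.1
```

Call:
step_arm(
  linear=[
    [-0.0025,-0.029,0.017],
    [-0.005,-0.0575,0.033],
    [-0.005,-0.0575,0.033],
  ],
  turn=[0,0,0],
)

```text
time_s: 14.88
ee_pos: [589.3, 186.7, 160.1]
ee_rot: [179.6, 0.1, 144.0]
force: [3.0, 5.3, 1.0]
gripper_width: 26.2
gripper_force: 3.1
```

Call:
step_arm(
  linear=[
    [-0.0005,-0.0057,0.0033],
  ],
  turn=[0],
)

```text
time_s: 15.0
ee_pos: [589.1, 186.2, 159.7]
ee_rot: [179.4, 0.1, 144.0]
force: [3.3, 6.9, 3.4]
gripper_width: 26.0
gripper_force: 4.5
```

Call:
step_arm(
  linear=[
    [-0.0005,-0.0057,0.0033],
  ],
  turn=[0],
)

```text
time_s: 15.12
ee_pos: [588.3, 184.9, 158.8]
ee_rot: [179.4, 0.1, 144.0]
force: [3.5, 7.4, 4.3]
gripper_width: 26.2
gripper_force: 4.5
```

Call:
step_arm(
  linear=[
    [-0.0005,-0.0057,0.0033],
  ],
  turn=[0],
)

```text
time_s: 15.25
ee_pos: [587.4, 183.5, 157.8]
ee_rot: [179.4, 0.1, 144.0]
force: [2.5, 7.9, 3.3]
gripper_width: 25.9
gripper_force: 4.5
```

Call:
step_arm(
  linear=[
    [-0.0004,-0.0043,0.0025],
  ],
  turn=[0],
)

```text
time_s: 15.38
ee_pos: [586.8, 182.3, 157.1]
ee_rot: [179.4, 0.1, 144.0]
force: [4.0, 7.9, 3.4]
gripper_width: 26.2
gripper_force: 4.5
```

Call:
step_arm(
  linear=[
    [-0.0004,-0.0043,0.0025],
  ],
  turn=[0],
)

```text
time_s: 15.5
ee_pos: [586.1, 181.2, 156.3]
ee_rot: [179.4, 0.1, 144.0]
force: [3.9, 7.6, 3.7]
gripper_width: 26.3
gripper_force: 4.5
```

Call:
step_arm(
  linear=[
    [-0.0004,-0.0043,0.0025],
  ],
  turn=[0],
)

```text
time_s: 15.62
ee_pos: [585.6, 180.3, 155.7]
ee_rot: [179.4, 0.1, 144.0]
force: [3.5, 8.6, 5.1]
gripper_width: 25.3
gripper_force: 5.2
```

Call:
step_arm(
  linear=[
    [-0.0004,-0.0043,0.0025],
  ],
  turn=[0],
)

```text
time_s: 15.75
ee_pos: [585.4, 179.9, 155.3]
ee_rot: [179.3, 0.1, 144.0]
force: [3.9, 10.0, 5.8]
gripper_width: 26.1
gripper_force: 6.0
```

Call:
step_arm(
  linear=[
    [-0.0004,-0.0043,0.0025],
  ],
  turn=[0],
)

```text
time_s: 15.88
ee_pos: [585.1, 179.4, 155.0]
ee_rot: [179.2, 0.2, 144.0]
force: [4.8, 11.2, 7.3]
gripper_width: 26.2
gripper_force: 6.8
```

Call:
step_arm(
  linear=[
    [0.002,0.021,0],
    [0.002,0.021,0],
    [0.002,0.021,0],
    [0.002,0.021,0],
    [0.002,0.021,0],
    [0.002,0.021,0],
  ],
  turn=[0,0.02,0.04,0.06,0.08,0.1],
)

```text
time_s: 16.62
ee_pos: [585.8, 181.7, 152.3]
ee_rot: [179.8, -0.1, 107.8]
force: [2.8, 4.8, -0.2]
gripper_width: 25.8
gripper_force: 2.2
```

```bash
python3 - <<'E'
from h import *
from workcell import env
s=env.state(); print(s["ee_pos"],s["ee_rot"],s["force"],s["torque"])
M=s["ee_pos"][:2]-Q[:2]; c,si=np.cos(Q[2]),np.sin(Q[2]); print("h,y",M@[c,si],M@[-si,c])
E
```

```text
[585.78791378 181.71964888 152.31701074] [ 1.79785919e+02 -1.06329412e-01  1.07818817e+02] [ 2.77068426  4.81925735 -0.24036642] [ 0.91725479 -0.67014864  0.08493722]
h,y 141.6675495553461 -0.5216260314930631
```

Call:
step_arm(
  linear=[
    [0.0077,0.0088,-0.015],
    [0.0077,0.0088,-0.015],
    [0.0077,0.0088,-0.015],
    [0.0077,0.0088,-0.015],
    [0.0077,0.0088,-0.015],
    [0.0077,0.0088,-0.015],
    [0.0077,0.0088,-0.015],
    [0.0077,0.0088,-0.015],
  ],
  turn=[0,0.025,0.05,0.075,0.1,0.1245,0.1245,0.1245],
)

```text
time_s: 17.62
ee_pos: [585.0, 182.5, 156.7]
ee_rot: [-179.9, 0.2, 63.4]
force: [-5.1, -2.1, 5.4]
gripper_width: 26.3
gripper_force: 3.2
```

```bash
python3 - <<'E'
from h import *
from workcell import env
s=env.state(); print(s["ee_pos"],s["ee_rot"],s["force"],s["torque"])
M=s["ee_pos"][:2]-Q[:2]; c,si=np.cos(Q[2]),np.sin(Q[2]); print("h,y",M@[c,si],M@[-si,c])
E
```

```text
[584.98008108 182.50720832 156.66290453] [-1.79875761e+02  1.71222292e-01  6.34268213e+01] [-5.09458075 -2.09229394  5.37691179] [-0.27276715  0.86652406  0.10364933]
h,y 141.93038656045644 0.57553405354143
```

Call:
step_arm(
  linear=[
    [-0.009,0,-0.007],
    [-0.009,0,-0.007],
    [-0.009,0,-0.007],
    [-0.009,0,-0.007],
    [-0.009,0,-0.007],
  ],
  turn=[0,0,0,0,0],
  fingers=0.8,
  force=12,
)

```text
time_s: 18.25
ee_pos: [585.4, 181.3, 158.8]
ee_rot: [180.0, -0.0, 63.2]
force: [-2.8, 3.2, 3.0]
gripper_width: 12.0
gripper_force: 11.7
```

```bash
python3 - <<'E'
from h import *
from workcell import env
s=env.state(); print(s["ee_pos"],s["ee_rot"],s["force"],s["torque"])
M=s["ee_pos"][:2]-Q[:2]; c,si=np.cos(Q[2]),np.sin(Q[2]); print("h,y",M@[c,si],M@[-si,c])
E
```

```text
[585.43490069 181.33345173 158.84001019] [ 1.79998833e+02 -3.94919177e-02  6.32478243e+01] [-2.78401318  3.15536217  3.03340458] [0.55895332 0.47977645 0.09770857]
h,y 141.15506386328317 -0.41615143624173667
```

Call:
step_arm(
  linear=[
    [0,0,0],
    [0,0,0],
    [0,0,0],
  ],
  turn=[0.006,0.012,0.012],
)

```text
time_s: 18.62
ee_pos: [585.1, 181.5, 159.0]
ee_rot: [-180.0, -0.0, 58.9]
force: [-3.6, 3.5, 3.1]
gripper_width: 12.2
gripper_force: 12.0
```

```bash
python3 - <<'E'
from workcell import env
s=env.state(); print(s["ee_pos"],s["ee_rot"],s["force"],s["torque"],s["gripper_width"])
E
```

```text
[585.08634398 181.49423027 158.97850047] [-1.79962419e+02 -3.41900901e-02  5.89401967e+01] [-3.58580814  3.51303581  3.06791973] [0.68883243 0.62373089 0.28600277] 12.247909494701759
```

Call:
step_arm(
  linear=[
    [0,0,0],
    [0,0,0],
    [-0.0058,0,0.0033],
    [-0.0058,0,0.0033],
  ],
  turn=[-0.008,-0.008,-0.008,-0.008],
  force=40,
)

```text
time_s: 19.12
ee_pos: [585.5, 181.3, 158.8]
ee_rot: [179.9, -0.3, 61.7]
force: [-2.2, 6.3, 5.6]
gripper_width: 11.2
gripper_force: 39.7
```

Call:
step_arm(
  linear=[
    [-0.0029,0,0.0017],
    [-0.0029,0,0.0017],
  ],
  turn=[0,0],
)

```text
time_s: 19.38
ee_pos: [585.5, 181.3, 158.8]
ee_rot: [179.9, -0.4, 61.7]
force: [-2.5, 7.9, 6.4]
gripper_width: 11.4
gripper_force: 39.7
```

Call:
step_arm(
  linear=[
    [-0.0043,0,0.0025],
    [-0.0087,0,0.005],
    [-0.0087,0,0.005],
  ],
  turn=[0,0,0],
)

```text
time_s: 19.75
ee_pos: [585.5, 181.2, 158.7]
ee_rot: [179.8, -0.7, 61.7]
force: [-1.7, 12.8, 10.4]
gripper_width: 11.4
gripper_force: 39.6
```

Call:
step_arm(
  linear=[
    [-0.0043,0,0.0025],
    [-0.0043,0,0.0025],
  ],
  turn=[0,0],
)

```text
time_s: 20.0
ee_pos: [585.6, 181.1, 158.6]
ee_rot: [179.8, -0.9, 61.7]
force: [-1.2, 15.3, 11.6]
gripper_width: 11.0
gripper_force: 39.6
```

Call:
step_arm(
  linear=[
    [0.01,0,-0.006],
    [0.018,0,-0.0105],
    [0.018,0,-0.0105],
  ],
  turn=[0,0,0],
  force=12,
)

```text
time_s: 20.38
ee_pos: [585.0, 180.4, 158.5]
ee_rot: [180.0, -0.1, 61.8]
force: [-2.7, 4.3, 5.9]
gripper_width: 12.0
gripper_force: 12.0
```

Call:
step_arm(
  linear=[
    [0,0,0],
    [0,0,0],
    [0,0,0],
    [0,0,-0.03],
    [0,0,-0.15],
    [0,0,-0.3],
    [0,0,-0.35],
    [0,0,-0.35],
  ],
  turn=[0,0,0,0,0,0,0,0],
  fingers=0.3,
)

```text
time_s: 21.38
ee_pos: [585.1, 180.0, 263.9]
ee_rot: [179.9, -0.1, 61.8]
force: [-0.2, 0.0, -0.4]
gripper_width: 32.2
gripper_force: 0.0
```

```bash
python3 - <<'E'
from h import *
from workcell import env,cams
s=env.state(); print(s["ee_pos"],s["force"])
f=cams.grab_frame("side"); c=f["color"].astype(int)
m=(c[...,2]>150)&(c[...,1]<60)&(c[...,0]<60)
ys,xs=np.where(m[120:200,255:310]); print("red",len(xs),xs.mean()+255,ys.mean()+120,np.c_[xs+255,ys+120][[0,-1]].tolist()); cov=np.cov(xs,ys); print(cov)
for k in(60,64,66,68):
  for a in(1.2,1.5): print(k,a,np.round(proj("side",board([[262-k,0,54],[262-k+23*np.sin(a),23*np.cos(a),56],[262-k-23*np.sin(a),-23*np.cos(a),56]],Q)),1).tolist())
d=np.abs(c-F["side"]["color"].astype(int)).sum(2)
print(*["".join("#" if v>60 else "+" if v>25 else "." for v in d[r,250:310]) for r in range(145,222,2)],sep="\n")
E
```

```text
[585.07357701 180.02814741 263.92371361] [-0.23148643  0.01644499 -0.38905871]
red 25 283.88 166.07999999999998 [[284, 160], [283, 170]]
[[ 1.36 -1.99]
 [-1.99  7.66]]
60 1.2 [[284.9, 163.3], [284.3, 157.3], [285.3, 168.8]]
60 1.5 [[284.9, 163.3], [286.2, 157.3], [283.3, 168.8]]
64 1.2 [[284.6, 164.3], [284.0, 158.3], [285.0, 169.8]]
64 1.5 [[284.6, 164.3], [285.9, 158.3], [283.0, 169.8]]
66 1.2 [[284.4, 164.8], [283.8, 158.8], [284.8, 170.3]]
66 1.5 [[284.4, 164.8], [285.8, 158.8], [282.8, 170.3]]
68 1.2 [[284.2, 165.3], [283.7, 159.3], [284.6, 170.8]]
68 1.5 [[284.2, 165.3], [285.6, 159.3], [282.7, 170.8]]
............................................................
..................................######.++...+.............
................................############+###+++.........
................................+#################+.........
...............................+###+##############+.........
...............................###################+.........
..............................###################+..........
.............................+##################+........
[... 1194 characters left out ...]
#####+.......................
................+##################+........................
................+##+##############+.........................
...............+##++##############+.........................
..............+####+#############++.++......................
..........++..+#####+###########+...+.......................
.............++#+++#############+...+++++...................
.....+++++++.++++##############++..+.++++++.........+++.....
.....++++++++++################+.++++++++++++.++..+###+.....
...........+++++##############+...++++++.+.......+####+.....
.....................++#######+++++++++++.......++###+......
.................+++........++++++++++++.......++####+......
```

```bash
python3 -c "
from workcell import env
print(env.job_done())"
```

```text
the job is handed in; nothing more can be done
None
```

I stood the red case on the easel's ledge, glass side out, flat and square in the middle of the board, and clamped it by turning the knob to its stop (about 1.5 rad). The pad force was not measured directly; a push test puts it at roughly 7 N or more. The job is handed in at about 21 s, but the hand-in gave no verdict.

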